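# Put four workshop things back on their own shadow pads

## Task

Four things stand on each other's storage pads. Move each to its own pad, upright and centred: the hole saw to the small round pad, the glass jar to the large round pad, the pine block to the long narrow pad and the carton of screws to the broad rectangular pad, block and carton lying lengthwise along their pads (either way round). The empty black rubber mat is free for setting a thing aside and is empty again at the end; keep the jar upright and set it down gently, and leave the wax tin alone.

Things in the scene. Friction and masses are not known exactly. Their poses are not given: they have to be found in the camera images.
- hole_saw: grey metal hole saw standing teeth down: a cup 50 mm in diameter with a thin shank on top, 60 mm tall in all; grip the cup across, in its lowest 35 mm. 0.13 to 0.22 kg. Origin: centre of its underside, z up. Starts on the long or the broad pad. Belongs on small_round_pad.
- jar: glass jar of brass pins with a black screw lid (fixed shut): 66 mm in diameter, 96 mm tall, lid 64 mm in diameter from 80 to 96 mm above its underside; can be gripped across the lid. (A similar jar far back, behind the long fence, is scenery.) 0.18 to 0.32 kg. Origin: centre of its underside, z up. Starts on the long or the broad pad. Belongs on large_round_pad.
- pine_block: pale pine offcut, 45 mm along its x, 100 mm along its y (lengthwise), 38 mm high, 0.08 to 0.15 kg; grip across the 45 mm. Origin: centre of its underside, z up. Starts lying on one of the round pads, with its ends jutting out over the small one. Belongs on long_pad, its y along the pad's y, either way round.
- carton: yellow and blue cardboard carton of screws, closed, 56 mm along its x, 85 mm along its y (lengthwise), 46 mm high, 0.28 to 0.5 kg; grip across the 56 mm. Origin: centre of its underside, z up. Starts on one of the round pads. Belongs on broad_pad, its y along the pad's y, either way round.
- small_round_pad: fixed round cork-faced plywood pad, 88 mm in diameter, 10 mm thick, with a flat top without a rim (painted with the dark round shadow of the hole saw). Origin: centre of its underside on the bench, z up; its top is 10 mm above.
- large_round_pad: fixed round cork-faced plywood pad, 128 mm in diameter, 10 mm thick, flat top without a rim (dark round shadow of the jar). Origin: centre of its underside, z up; top 10 mm above.
- long_pad: fixed long narrow cork-faced plywood pad, 64 mm along its x, 156 mm along its y (lengthwise), 10 mm thick, flat top without a rim (dark shadow of the pine block). Origin: centre of its underside, z up; top 10 mm above.
- broad_pad: fixed broad rectangular cork-faced plywood pad, 96 mm along its x, 120 mm along its y (lengthwise), 10 mm thick, flat top without a rim (dark shadow of the carton). Origin: centre of its underside, z up; top 10 mm above.
- mat: fixed square black rubber mat, 110 x 110 mm, 3 mm thick, empty at the start: the free spot. Origin: centre of its underside, z up; top 3 mm above. The four pads and the mat stand in a row from left to right in any order, centres at least 150 mm apart.
- wax_tin: round tin of paste wax, pale with a red disc on top, 86 mm in diameter, 39 mm tall, standing loose behind the right end of the row; a bystander. Origin: centre of its underside, z up.
There are look-alikes about, which are no part of the job. What is shaped like the carton but pink is not meant.

How it is judged:
By the outcome, as a careful person would: the job done as asked, in the order asked, and still so for the second after the job is handed in, with the robot touching nothing.
It also fails if it takes over 128 s, if anything falls off the work surface, if the arm or the gripper's body presses on something with over 40 N, if the wrist force passes 120 N, or if a joint passes its speed limit or range.

## Robot

A 6-joint arm with a two-finger parallel gripper is mounted at the origin on a cart in front of the work surface, level with it; the furniture and walls round the work are solid. World frame = base frame: x ahead of the robot, y to its left, z up, the work surface at z = 0. Lengths are in mm, angles in degrees, forces in N, time in s.
With the tool pointing down it reaches from about 275 to 875 mm from the base axis. Payload 12.5 kg.
Tool frame: the origin (TCP) lies on the centre line of the jaws, within the pads' length; the fingertips stand 8 mm ahead of it and the grasp point (between the pads) lies 11 mm behind it; z points along the fingers, y is the line along which they close (so a half turn about z gives the same grasp; the last joint's range is limited). The gripper opens to 85 mm and grips with 20 to 120 N. Pads are 22 mm wide; open, the fingers measure 114 mm over their backs; the gripper's body (76 mm by 85 mm) begins 54 mm behind the grasp point. The pads swing forward as they close: fully open they stand 13 mm farther back than shut.
Start: joints at [-77.67, 20.094, 94.641, -0, 65.266, -4.847], TCP at [162.451, -525.447, 239.29] pointing down, gripper open.
Joint ranges: [-157.81, 157.81], [-45, 120.19], [0.68, 151.7], [-89.99, 269.99], [4.06, 180], [-164.3, 164.3]. Speed limits (degrees/s): [127.2, 127.2, 159.86, 180, 180, 180].

## Interface

Orientations are given as a 3x3 rotation matrix whose columns are the frame's x, y, z axes.
In Python, from bench import get_state, camera, get_calibration, finish_job, spot_in gives the robot as it stands.
- The arm moves only by the tool jog_arm, never from a script. Its argument "plan" is a list of rows, each a list of 5 numbers: the shift along the tool's x, y, z in m, then the turn about the tool's z in rad, then the finger opening in m, from 0 to 0.0854. In form: [[dx, dy, dz, roll, grip], ...]. A call has 1 to 20 rows; each row shifts and turns the commanded pose from where the row before left it, along the tool's axes as they then stand; what a row does not reach is not made up. A row lasts 1/12 s, in which the tool goes at most 41.7 mm and 7.16 degrees, less where a joint would pass 70% of its speed; a pose out of reach is approached as far as the arm can. A call is refused whole if a number of a shift passes 0.0417 or a number of a turn 0.125, either way. A call with a gripper value outside its range is refused whole. The fingers move at their own pace and stop on an object; the grip force is fixed at half the most. Time passes only in rows, so rows that do not move let the fingers close. It gives the time, the measured TCP pose, the force, the opening and the grip force at its end, in the units of the state.
- get_state(): the state, without advancing time (a new reading comes with each control period).
- camera(name): name is "side" or "top" or "wrist"; returns the picture (384x512x3 uint8, red, green, blue); there is no depth.
- get_calibration(name): a dict with "fx", "fy", "cx", "cy" (pixels), "k1" (the pictures are not rectified: a ray, as slopes to the right and down, at radius r is drawn at 1 + k1 r^2 times it, then the intrinsics apply), "extrinsics" (4x4, takes a point from camera to world coordinates). Camera axes: x right, y down, z forward; pixel columns grow to the right and rows downward; lengths in mm; the calibration is good to about 2 mm. A picture is of the moment at which its call begins: read the wrist's pose just before it. get_calibration takes no time and is no camera call; for the wrist camera it gives the pose at the moment of the call.
- finish_job(): hands the job in; it is judged then, once.
Trained networks look in the newest picture that a camera, given by its name, has taken for a name from the list of things; names that differ only in an ending like _2 or _b are one class to them, and where a whole thing is asked for, a point or a joint stands for the part that bears it (a point fixed in the world has none). Each returns a list of dicts, best first, with "confidence" (0 to 1); they miss things now and then, are a little off and sometimes report something else, mostly with a low value. They report only what shows in the picture. A call takes as long as a camera call. They do not tell look-alikes from the thing itself.
- spot_in(camera, name): "extent" ([left, top, right, bottom] as shares, 0 to 1, of the picture: columns of its width, rows of its height, round what is visible of it).
The state is a dict: "t": time; "joint_positions": joint angles; "qd": joint speeds; "joint_efforts": joint torques, N m; "ee_pos": TCP position; "tcp_rot": TCP orientation; "contact_force": force on the tool from outside, world axes, zero at the start; "ft_torque": the same for the moment, N m; "gripper_width": finger opening in mm; "grasp_force": force on a finger pad.
Only numpy, scipy, OpenCV 4.12 (cv2) and the standard library are available. Lean on these libraries where they do the work, as an engineer would, in place of code of your own. Each camera call takes 0.05 s, during which the arm holds its last target. There are 200 camera calls.

## Working session

There is one attempt and no reset: what is moved stays moved. The work goes in short steps, Python scripts to look and compute and a tool call to move; the robot and the scene stay as the last step left them, time stands still between calls to the robot, and variables do not carry over. Pictures are saved under pics/ and viewed, at most 14 in all, crops included, and the job is handed in when it is done.

Besides the shell and the picture viewer there is one more tool, called after "Request:" in YAML: its name, and indented under it one key for each argument. jog_arm: Moves the arm, as the interface text tells. Its arguments: {"type":"object","properties":{"plan":{"type":"array","items":{"type":"array","items":{"type":"number"}}}},"required":["plan"]}

```bash
mkdir -p pics; ls; python3 - <<'E'
from bench import *
import cv2,json
for n in("top","side"):
    im=camera(n); cv2.imwrite(f"pics/{n}0.png",im[:,:,::-1])
    c=get_calibration(n); print(n,{k:(v if k!="extrinsics" else [[round(float(a),4) for a in r] for r in v]) for k,v in c.items()})
    for o in "hole_saw jar pine_block carton small_round_pad large_round_pad long_pad broad_pad mat wax_tin".split():
        print(o,[( [round(e*s) for e,s in zip(d["extent"],(512,384,512,384))],round(d["confidence"],2)) for d in spot_in(n,o)])
s=get_state();print(s["t"],s["ee_pos"],s["tcp_rot"],s["gripper_width"])
E
```

```text
pics
top {'fx': 358.5604229661376, 'fy': 358.5604229661376, 'cx': 253.26301410881135, 'cy': 188.74577018582502, 'k1': -0.07882701873209065, 'extrinsics': [[0.0069, -0.9827, 0.185, 341.4587], [-1.0, -0.0069, 0.0004, -49.8366], [0.0009, -0.185, -0.9827, 1094.9549], [0.0, 0.0, 0.0, 1.0]]}
hole_saw [([208, 200, 250, 241], 0.64), ([109, 198, 128, 217], 0.56)]
jar [([153, 190, 185, 219], 0.73), ([109, 199, 126, 216], 0.39)]
pine_block [([272, 205, 304, 226], 0.84)]
carton [([376, 217, 409, 252], 0.88), ([215, 205, 249, 236], 0.81)]
small_round_pad [([275, 207, 296, 232], 0.63)]
large_round_pad [([208, 202, 252, 240], 0.89), ([108, 201, 128, 217], 0.47)]
long_pad [([146, 196, 196, 223], 0.9)]
broad_pad [([97, 185, 142, 230], 0.86)]
mat [([313, 200, 356, 245], 0.56)]
wax_tin [([329, 153, 359, 181], 0.75)]
side {'fx': 495.5746327225407, 'fy': 495.5746327225407, 'cx': 258.4075052141938, 'cy': 190.73646232841273, 'k1': -0.09340597496614754, 'extrinsics': [[0.8761, -0.2128, 0.4327, -192.7197], [-0.4819, -0.3572, 0.8001, -1368.846], [-0.0157, -0.9095, -0.4155, 725.7631], [0.0, 0.0, 0.0, 1.0]]}
hole_saw [([317, 208, 345, 238], 0.63)]
jar []
pine_block [([246, 196, 271, 224], 0.55)]
carton [([282, 246, 319, 283], 0.74)]
small_round_pad [([244, 211, 265, 225], 0.52)]
large_round_pad [([316, 212, 347, 236], 0.55), ([211, 193, 251, 205], 0.51)]
long_pad []
broad_pad []
mat [([262, 231, 301, 252], 0.71)]
wax_tin [([317, 210, 348, 235], 0.65)]
1.1 [ 162.44362269 -525.45866584  239.28388393] [[ 9.55394318e-01  2.95333197e-01  1.19620949e-05]
 [ 2.95333197e-01 -9.55394318e-01 -4.71174667e-06]
 [ 1.00369823e-05  8.03437972e-06 -1.00000000e+00]] 85.52514235320308
```

View pics/top0.png

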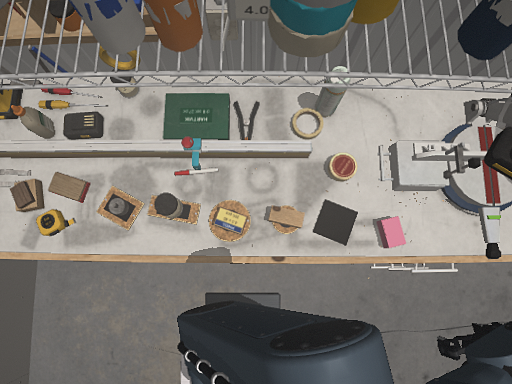

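View pics/side0.png

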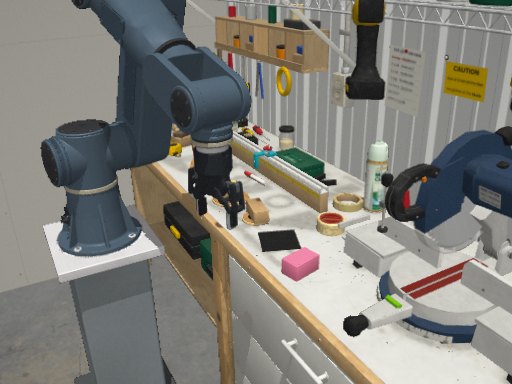

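Top view: from left to right, the broad pad with the hole saw (119,207), long pad with the jar (173,207), large round pad with the carton (230,220), small round pad with the block (286,217), and the empty mat (336,222). The pink decoy is at (391,232) and the wax tin at (342,166). The side view agrees. This is a single 4-cycle through the mat.

```bash
cat > h.py <<'E'
import numpy as np,cv2
from bench import *
def px2w(c,uv,z):
    "pixels -> world xy on plane z"
    K=np.array([[c["fx"],0,c["cx"]],[0,c["fy"],c["cy"]],[0,0,1.]])
    p=cv2.undistortPoints(np.float64(uv).reshape(-1,1,2),K,np.array([c["k1"],0,0,0,0.])).reshape(-1,2)
    T=np.array(c["extrinsics"]);d=np.c_[p,np.ones(len(p))]@T[:3,:3].T
    return (T[:3,3]+d*((z-T[2,3])/d[:,2])[:,None])[:,:2]
def w2px(c,P):
    T=np.linalg.inv(np.array(c["extrinsics"]));q=np.float64(P).reshape(-1,3)@T[:3,:3].T+T[:3,3]
    s=q[:,:2]/q[:,2:];s=s*(1+c["k1"]*(s**2).sum(1))[:,None]
    return s*[c["fx"],c["fy"]]+[c["cx"],c["cy"]]
def ortho(im,c,x0,x1,y0,y1,z,s=2):
    "plan view of plane z: row 0 = x1 (ahead), col 0 = y1 (left), s px/mm"
    h,w=int((x1-x0)*s),int((y1-y0)*s);r,cc=np.mgrid[:h,:w]
    P=np.stack([x1-r/s,y1-cc/s,np.full(r.shape,float(z))],-1)
    m=w2px(c,P).reshape(h,w,2).astype(np.float32)
    return cv2.remap(im,m[...,0],m[...,1],cv2.INTER_LINEAR)
def st():
    s=get_state();R=np.array(s["tcp_rot"]);return s["t"],np.round(s["ee_pos"],1),round(float(np.degrees(np.arctan2(R[1,0],R[0,0]))),2),round(s["gripper_width"],1)
E
python3 - <<'E'
from h import *
c=get_calibration("top")
for n,e,z in [("broad",(97,185,142,230),10),("long",(147,191,200,224),10),("large",(208,200,252,241),10),("small",(275,207,298,234),10),("mat",(313,200,358,245),3),("tin",(329,153,357,181),39)]:
    print(n,px2w(c,[((e[0]+e[2])/2,(e[1]+e[3])/2)],z).round())
cw=get_calibration("wrist");print(np.round(cw["extrinsics"],3),cw["fx"],cw["cx"],cw["cy"])
E
```

```text
broad [[484. 363.]]
long [[486. 194.]]
large [[447.  20.]]
small [[ 448. -151.]]
mat [[ 444. -302.]]
tin [[ 610. -322.]]
[[ 2.95000e-01 -9.19000e-01 -2.61000e-01  2.27414e+02]
 [-9.56000e-01 -2.84000e-01 -7.90000e-02 -5.06561e+02]
 [-1.00000e-03  2.72000e-01 -9.62000e-01  3.74098e+02]
 [ 0.00000e+00  0.00000e+00  0.00000e+00  1.00000e+00]] 280.28010461266655 249.03550722249042 192.1922951116783
```

Request:
jog_arm:
  plan:
    - [0,0,0,0.1,0.085]
    - [0,0,0,0.1,0.085]
    - [0,0,0,0.1,0.085]
    - [0.024,-0.03,-0.006,0,0.085]
    - [0.024,-0.03,-0.006,0,0.085]
    - [0.024,-0.03,-0.006,0,0.085]
    - [0.024,-0.03,-0.006,0,0.085]
    - [0.024,-0.03,-0.006,0,0.085]
    - [0.024,-0.03,-0.006,0,0.085]
    - [0.024,-0.03,-0.006,0,0.085]
    - [0.024,-0.03,-0.006,0,0.085]
    - [0.024,-0.03,-0.006,0,0.085]
    - [0.024,-0.03,-0.006,0,0.085]
    - [0,0,0,0,0.085]
    - [0,0,0,0,0.085]
    - [0,0,0,0,0.085]

```text
t: 2.43
ee_pos: [402.3, -225.6, 299.2]
tcp_rot: [[1.0, 0.0, -0.0], [0.0, -1.0, -0.0], [-0.0, 0.0, -1.0]]
contact_force: [1.0, -0.8, -1.4]
gripper_width: 85.2
grasp_force: 0.0
```

```bash
cat > look.py <<'E'
import sys
from h import *
n=sys.argv[1];b=[float(v) for v in sys.argv[2:7]]
print(st());c=get_calibration("wrist");im=camera("wrist");np.save(f"pics/{n}.npy",im)
import pickle;pickle.dump(c,open(f"pics/{n}.pkl","wb"))
cv2.imwrite(f"pics/{n}.png",ortho(im,c,*b,s=float(sys.argv[7]))[:,:,::-1])
E
python3 look.py w1 340 560 -400 0 10 2
```

```text
(2.4333, array([ 402.3, -225.6,  299.2]), 0.03, 85.2)
```

View pics/w1.png

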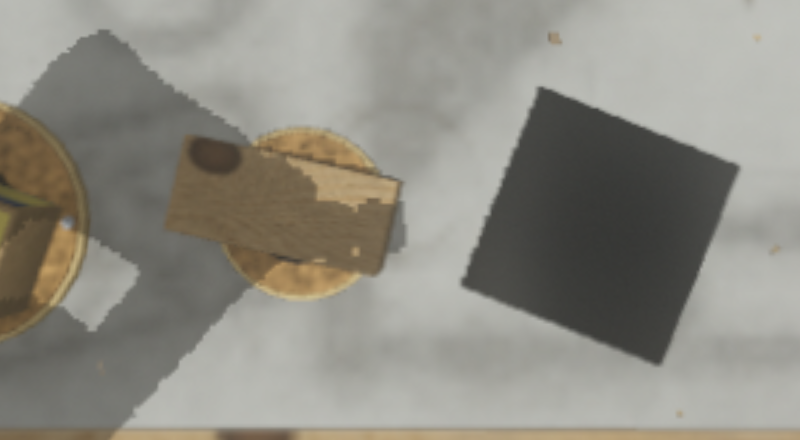

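Request:
jog_arm:
  plan:
    - [0,-0.04,0,0,0.085]
    - [0,-0.04,0,0,0.085]
    - [0,-0.04,0,0,0.085]
    - [0,-0.04,0,0,0.085]
    - [0,-0.04,0,0,0.085]
    - [0,-0.04,0,0,0.085]
    - [0,-0.04,0,0,0.085]
    - [0,-0.04,0,0,0.085]
    - [0,-0.04,0,0,0.085]
    - [0,-0.04,0,0,0.085]
    - [0,-0.04,0,0,0.085]
    - [0,-0.03,0,0,0.085]
    - [0,0,0,0,0.085]
    - [0,0,0,0,0.085]
    - [0,0,0,0,0.085]

```text
t: 3.73
ee_pos: [402.9, 243.3, 299.0]
tcp_rot: [[1.0, -0.001, -0.001], [-0.001, -1.0, -0.001], [-0.001, 0.001, -1.0]]
contact_force: [0.8, -0.5, 0.5]
gripper_width: 85.1
grasp_force: 0.0
```

```bash
python3 look.py w2 380 580 60 460 10 2
```

```text
(3.7333, array([402.9, 243.3, 299. ]), -0.08, 85.1)
```

View pics/w2.png

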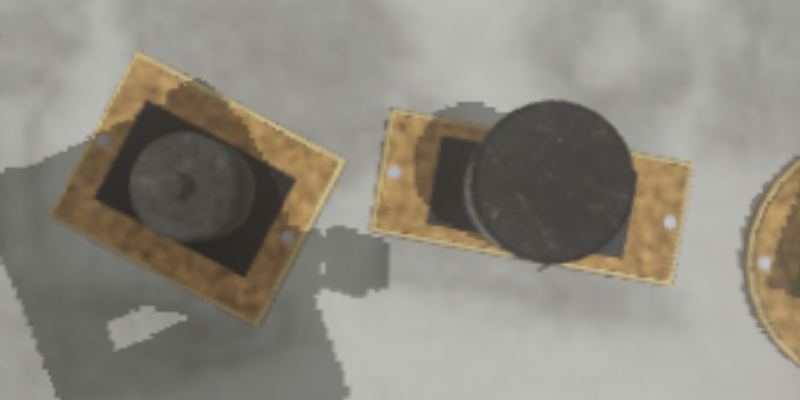

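w1 shows the block on the small pad, which is centred near plan pixel (303,213), and the mat centred at (600,225). w2 shows the broad pad centred at (199,188) with the saw, and the long pad centred at (532,196) with the jar lid at (552,181). Pad yaws are about −27.6° (broad) and −10° (long). Next I'll centre above the saw and refine.

Request:
jog_arm:
  plan:
    - [0.02,-0.028,0.02,0,0.085]
    - [0.02,-0.028,0.02,0,0.085]
    - [0.02,-0.028,0.02,0,0.085]
    - [0.023,-0.027,0.02,0,0.085]
    - [0,0,0.02,0,0.085]
    - [0,0,0,0,0.085]
    - [0,0,0,0,0.085]
    - [0,0,0,0,0.085]

```text
t: 4.45
ee_pos: [486.1, 354.4, 200.8]
tcp_rot: [[1.0, -0.002, 0.001], [-0.002, -1.0, 0.001], [0.001, -0.001, -1.0]]
contact_force: [-0.1, -0.1, 0.7]
gripper_width: 85.0
grasp_force: 0.0
```

```bash
python3 look.py w3 410 560 260 450 10 4; python3 - <<'E'
from h import *;import pickle
im=np.load("pics/w3.npy");c=pickle.load(open("pics/w3.pkl","rb"));print(np.round(np.array(c["extrinsics"])[:3,3]))
for d in spot_in("wrist","hole_saw"):print(np.array(d["extent"])*[512,384,512,384],d["confidence"])
o=cv2.imread("pics/w3.png")
for z,col in((10,(0,0,255)),(50,(0,255,0))):
    pass
E
```

```text
(4.45, array([486.1, 354.4, 200.8]), -0.1, 85.0)
[554. 353. 336.]
[218.9824 153.2928 269.9776 204.288 ] 0.86
```

View pics/w3.png

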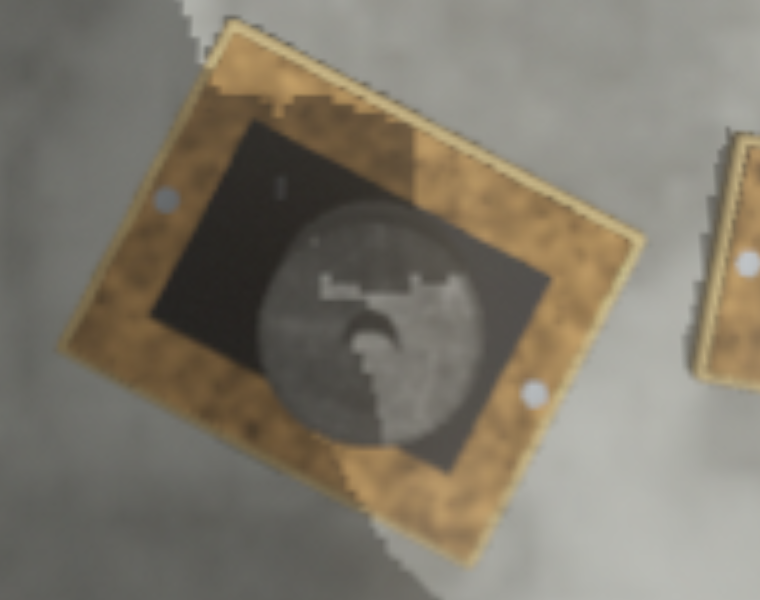

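The plan view puts the saw at about (486, 357) and the broad pad's centre at (486.7, 362), both consistent with the first look. Descending to grip.

Request:
jog_arm:
  plan:
    - [0,-0.002,0.025,0,0.085]
    - [0,0,0.03,0,0.085]
    - [0,0,0.03,0,0.085]
    - [0,0,0.03,0,0.085]
    - [0,0,0.025,0,0.085]
    - [0,0,0.02,0,0.085]
    - [0,0,0.015,0,0.085]
    - [0,0,0.005,0,0.085]
    - [0,0,0,0,0.085]
    - [0,0,0,0,0.085]
    - [0,0,0,0,0.03]
    - [0,0,0,0,0.03]
    - [0,0,0,0,0.03]
    - [0,0,0,0,0.03]
    - [0,0,0,0,0.03]
    - [0,0,0,0,0.03]
    - [0,0,0,0,0.03]
    - [0,0,0,0,0.03]

```text
t: 6.05
ee_pos: [486.1, 357.8, 20.5]
tcp_rot: [[1.0, -0.0, 0.001], [-0.0, -1.0, 0.001], [0.001, -0.001, -1.0]]
contact_force: [-2.1, -2.0, 8.1]
gripper_width: 48.6
grasp_force: 61.6
```

Request:
jog_arm:
  plan:
    - [0,0,-0.01,0,0.03]
    - [0,0,-0.025,0,0.03]
    - [0,0,-0.03,0,0.03]
    - [0,0,-0.03,0,0.03]
    - [0,0,-0.03,0,0.03]
    - [0,0.01,-0.025,0,0.03]
    - [-0.001,0.026,0,0,0.03]
    - [-0.003,0.04,0,0,0.03]
    - [-0.003,0.04,0,0,0.03]
    - [-0.003,0.04,0,0,0.03]
    - [-0.003,0.04,0,0,0.03]
    - [-0.003,0.04,0,0,0.03]
    - [-0.003,0.04,0,0,0.03]
    - [-0.003,0.04,0,0,0.03]
    - [-0.003,0.04,0,0,0.03]
    - [-0.003,0.04,0,0,0.03]
    - [-0.003,0.04,0,0,0.03]
    - [-0.003,0.04,0,0,0.03]
    - [-0.003,0.04,0,0,0.03]
    - [-0.003,0.04,0,0,0.03]

```text
t: 7.72
ee_pos: [444.8, -200.4, 170.0]
tcp_rot: [[1.0, -0.0, 0.001], [-0.0, -1.0, -0.0], [0.001, 0.0, -1.0]]
contact_force: [1.4, 1.0, -1.4]
gripper_width: 48.3
grasp_force: 62.5
```

Request:
jog_arm:
  plan:
    - [0,0.04,0,0,0.03]
    - [0,0.04,0,0,0.03]
    - [0,0.022,0.015,0,0.03]
    - [0,0,0.03,0,0.03]
    - [0,0,0.03,0,0.03]
    - [0,0,0.03,0,0.03]
    - [0,0,0.02,0,0.03]
    - [0,0,0,0,0.03]
    - [0,0,0,0,0.03]

```text
t: 8.47
ee_pos: [445.3, -300.4, 44.5]
tcp_rot: [[1.0, -0.0, -0.001], [-0.0, -1.0, 0.001], [-0.001, -0.001, -1.0]]
contact_force: [0.1, -0.3, -1.3]
gripper_width: 48.1
grasp_force: 62.7
```

Request:
jog_arm:
  plan:
    - [0,0,0.015,0,0.03]
    - [0,0,0.01,0,0.03]
    - [0,0,0.005,0,0.03]
    - [0,0,0,0,0.03]
    - [0,0,0,0,0.03]
    - [0,0,0,0,0.085]
    - [0,0,0,0,0.085]
    - [0,0,0,0,0.085]
    - [0,0,0,0,0.085]
    - [0,0,0,0,0.085]
    - [0,0,0,0,0.085]
    - [0,0,-0.02,0,0.085]
    - [0,0,-0.04,0,0.085]
    - [0,0,-0.04,0,0.085]
    - [0,0,-0.04,0,0.085]
    - [0,0,-0.04,0,0.085]
    - [0,-0.04,-0.02,0,0.085]
    - [0,-0.04,0,0,0.085]
    - [0,-0.04,0,0,0.085]
    - [0,-0.04,0,0,0.085]

```text
t: 10.13
ee_pos: [445.1, -141.7, 213.4]
tcp_rot: [[1.0, -0.001, 0.001], [-0.001, -1.0, -0.0], [0.001, 0.0, -1.0]]
contact_force: [0.1, 1.1, 0.8]
gripper_width: 85.1
grasp_force: 0.0
```

Request:
jog_arm:
  plan:
    - [0,-0.04,0,0,0.085]
    - [0,-0.04,0,0,0.085]
    - [0,-0.04,0,0,0.085]
    - [0,-0.04,0,0,0.085]
    - [0,0,0,0,0.085]
    - [0,0,0,0,0.085]
    - [0,0,0,0,0.085]

```text
t: 10.72
ee_pos: [445.6, 16.5, 213.0]
tcp_rot: [[1.0, 0.0, 0.0], [0.0, -1.0, -0.0], [0.0, 0.0, -1.0]]
contact_force: [-0.3, 0.0, -0.2]
gripper_width: 85.1
grasp_force: 0.0
```

```bash
python3 look.py w4 370 520 -70 120 56 4; python3 - <<'E'
from h import *;import pickle
c=pickle.load(open("pics/w4.pkl","rb"));print(np.round(np.array(c["extrinsics"])[:3,3]))
a=cv2.imread("pics/w4.png");b=ortho(np.load("pics/w4.npy"),c,370,520,-70,120,10,2)[:,:,::-1]
cv2.imwrite("pics/w4b.png",np.hstack([cv2.resize(a,(380,300),interpolation=cv2.INTER_AREA),b]))
E
```

```text
(10.7167, array([445.6,  16.5, 213. ]), 0.03, 85.1)
[514.  15. 348.]
```

View pics/w4b.png

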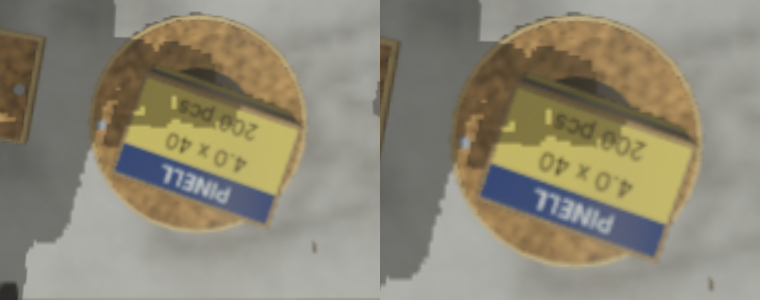

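The left panel (z=56 plane) shows the carton's top centred at (210,147) px, i.e. world (446.5, 15), yaw −19°. The right panel shows the large pad centred at (196,140), i.e. (449, 22). Rolling by −1.237 rad and gripping.

Request:
jog_arm:
  plan:
    - [0.001,0.002,0,-0.1125,0.085]
    - [0,0,0.01,-0.1125,0.085]
    - [0,0,0.01,-0.1125,0.085]
    - [0,0,0.01,-0.1125,0.085]
    - [0,0,0.01,-0.1125,0.085]
    - [0,0,0.01,-0.1125,0.085]
    - [0,0,0.01,-0.1125,0.085]
    - [0,0,0.01,-0.1125,0.085]
    - [0,0,0.01,-0.1125,0.085]
    - [0,0,0.01,-0.1125,0.085]
    - [0,0,0.01,-0.1125,0.085]
    - [0,0,0,0,0.085]
    - [0,0,0,0,0.085]

```text
t: 11.85
ee_pos: [446.5, 13.7, 112.8]
tcp_rot: [[0.332, 0.943, -0.001], [0.943, -0.332, 0.0], [-0.0, -0.001, -1.0]]
contact_force: [0.1, -0.2, 0.1]
gripper_width: 84.6
grasp_force: 0.0
```

```bash
python3 - <<'E'
from h import *
print(st(),np.round(get_state()["joint_positions"],1))
E
```

```text
(11.85, array([446.5,  13.7, 112.8]), 70.58, 84.6) [ -4.2  20.7 115.7  -0.   43.7  15.2]
```

Request:
jog_arm:
  plan:
    - [0.001,0,0.02,0,0.085]
    - [0,0,0.025,0,0.085]
    - [0,0,0.025,0,0.085]
    - [0,0,0.015,0,0.085]
    - [0,0,0.006,0,0.085]
    - [0,0,0,0,0.085]
    - [0,0,0,0,0.085]
    - [0,0,0,0,0.035]
    - [0,0,0,0,0.035]
    - [0,0,0,0,0.035]
    - [0,0,0,0,0.035]
    - [0,0,0,0,0.035]
    - [0,0,0,0,0.035]
    - [0,0,0,0,0.035]

```text
t: 13.02
ee_pos: [447.1, 15.7, 22.9]
tcp_rot: [[0.328, 0.945, 0.001], [0.945, -0.328, -0.0], [0.0, 0.001, -1.0]]
contact_force: [-3.9, -0.4, 11.7]
gripper_width: 54.5
grasp_force: 63.0
```

Request:
jog_arm:
  plan:
    - [0,0,-0.01,0,0.035]
    - [0,0,-0.025,0,0.035]
    - [0,0,-0.03,0,0.035]
    - [0,0,-0.035,0,0.035]
    - [0,0,-0.035,0.07,0.035]
    - [0,0,-0.025,0.0775,0.035]
    - [0.0166,-0.0066,0,0,0.035]
    - [0.033,-0.013,0,0,0.035]
    - [0.033,-0.013,0,0,0.035]
    - [0.033,-0.013,0,0,0.035]
    - [0.033,-0.013,0,0,0.035]
    - [0.033,-0.013,0,0,0.035]
    - [0.033,-0.013,0,0,0.035]
    - [0.033,-0.013,0,0,0.035]
    - [0.033,-0.013,0,0,0.035]
    - [0.033,-0.013,0,0,0.035]
    - [0.012,-0.003,0,0,0.035]
    - [0,0,0,0,0.035]
    - [0,0,0,0,0.035]

```text
t: 14.6
ee_pos: [484.7, 363.1, 182.0]
tcp_rot: [[0.462, 0.887, -0.001], [0.887, -0.462, -0.001], [-0.001, -0.0, -1.0]]
contact_force: [0.0, 0.0, -4.8]
gripper_width: 54.0
grasp_force: 65.1
```

```bash
cat > to.py <<'E'
import sys
from h import *
R=np.array(get_state()["tcp_rot"]);x,y,z,yaw=map(float,sys.argv[1:5]);t,p,a,g=st();print(t,p,a,g)
print("roll first",round(np.radians(a-yaw),4));b=np.radians(yaw);d=np.array([x,y,z])-p
c,s=np.cos(b),np.sin(b);print("then mm",round(c*d[0]+s*d[1],1),round(s*d[0]-c*d[1],1),round(-d[2],1))
E
python3 to.py 486 363 23.5 62.4
```

```text
14.6 [484.7 363.1 182. ] 62.5 54.0
roll first 0.0017
then mm 0.5 1.2 158.5
```

Request:
jog_arm:
  plan:
    - [0,0.001,0.03,0,0.035]
    - [0,0,0.04,0,0.035]
    - [0,0,0.04,0,0.035]
    - [0,0,0.025,0,0.035]
    - [0,0,0.012,0,0.035]
    - [0,0,0.007,0,0.035]
    - [0,0,0.004,0,0.035]
    - [0,0,0,0,0.035]
    - [0,0,0,0,0.035]
    - [0,0,0,0,0.06]
    - [0,0,0,0,0.06]
    - [0,0,0,0,0.085]
    - [0,0,0,0,0.085]
    - [0,0,0,0,0.085]
    - [0,0,0,0,0.085]
    - [0,0,0,0,0.085]

```text
t: 15.93
ee_pos: [486.2, 362.5, 24.0]
tcp_rot: [[0.463, 0.887, 0.0], [0.887, -0.463, 0.0], [0.0, 0.0, -1.0]]
contact_force: [-0.1, 0.0, 0.4]
gripper_width: 85.2
grasp_force: 0.0
```

Request:
jog_arm:
  plan:
    - [0,0,-0.02,0,0.085]
    - [0,0,-0.03,0,0.085]
    - [0,0,-0.04,0,0.085]
    - [0,0,-0.04,0,0.085]
    - [0,0,-0.04,0,0.085]
    - [0,0,-0.03,0,0.085]
    - [0,0,0,0.121,0.085]
    - [0,0,0,0.121,0.085]
    - [0,0,0,0.121,0.085]
    - [0,0,0,0.121,0.085]
    - [0,0,0,0.121,0.085]
    - [0,0,0,0.121,0.085]
    - [0,0,0,0.121,0.085]
    - [0,0,0,0.121,0.085]
    - [0,0,0,0.121,0.085]
    - [0,0,0,0,0.085]
    - [0,0,0,0,0.085]

```text
t: 17.35
ee_pos: [486.2, 362.4, 223.9]
tcp_rot: [[1.0, 0.005, -0.0], [0.005, -1.0, -0.0], [-0.0, 0.0, -1.0]]
contact_force: [0.2, -0.2, -0.1]
gripper_width: 85.3
grasp_force: 0.0
```

```bash
python3 look.py w5 410 560 260 450 10 4; python3 to.py 485 197 260 0;python3 - <<'E'
from h import *;import pickle
c=pickle.load(open("pics/w5.pkl","rb"));print(np.round(np.array(c["extrinsics"])[:3,3]))
im=np.load("pics/w5.npy")
cv2.imwrite("pics/w5b.png",np.hstack([ortho(im,c,410,560,260,450,z,2)[:,:,::-1] for z in(56,10)]))
E
```

```text
(17.35, array([486.2, 362.4, 223.9]), 0.26, 85.3)
17.4 [486.1 362.5 223.9] 0.29 84.9
roll first 0.0051
then mm -1.1 165.5 -36.1
[554. 361. 359.]
```

View pics/w5b.png

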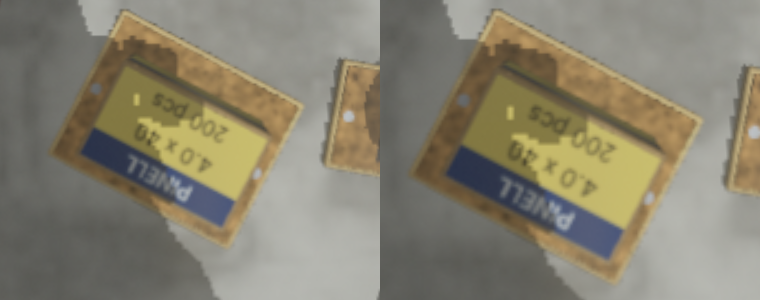

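The carton sits square on the broad pad: pad centre (486.5, 362), carton centre about (488, 361), yaws agree within 1–2°. Now the jar.

Request:
jog_arm:
  plan:
    - [0,0.04,0,0,0.085]
    - [0,0.04,0,0,0.085]
    - [0,0.04,0,0,0.085]
    - [0,0.04,0,0,0.085]
    - [0,0.005,0,0,0.085]
    - [0,0,0,0,0.085]
    - [0,0,0,0,0.085]

```text
t: 17.98
ee_pos: [486.6, 197.7, 224.2]
tcp_rot: [[1.0, 0.002, 0.001], [0.002, -1.0, 0.0], [0.001, -0.0, -1.0]]
contact_force: [-1.2, -0.1, -0.2]
gripper_width: 85.1
grasp_force: 0.0
```

```bash
python3 look.py w6 410 560 100 290 106 4; python3 - <<'E'
from h import *;import pickle
c=pickle.load(open("pics/w6.pkl","rb"));print(np.round(np.array(c["extrinsics"])[:3,3]))
im=np.load("pics/w6.npy")
cv2.imwrite("pics/w6b.png",np.hstack([ortho(im,c,410,560,100,290,z,2)[:,:,::-1] for z in(106,10)]))
E
```

```text
(17.9833, array([486.6, 197.7, 224.2]), 0.11, 85.1)
[555. 196. 359.]
```

View pics/w6b.png

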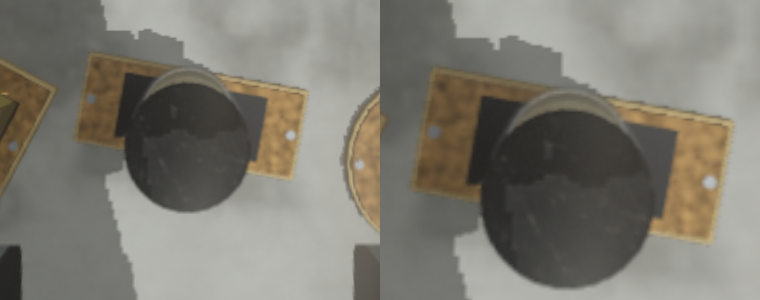

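The lid, drawn in its z=106 plane, is centred at (187,147) px, i.e. (486.5, 196.5), 63 mm wide, which fits. Descending to grip the lid.

Request:
jog_arm:
  plan:
    - [0,0.001,0.03,0,0.085]
    - [0,0,0.035,0,0.085]
    - [0,0,0.03,0,0.085]
    - [0,0,0.02,0,0.085]
    - [0,0,0.013,0,0.085]
    - [0,0,0.008,0,0.085]
    - [0,0,0,0,0.085]
    - [0,0,0,0,0.07]
    - [0,0,0,0,0.065]
    - [0,0,0,0,0.05]
    - [0,0,0,0,0.05]
    - [0,0,0,0,0.05]
    - [0,0,0,0,0.05]
    - [0,0,0,0,0.05]
    - [0,0,0,0,0.05]

```text
t: 19.28
ee_pos: [487.1, 197.0, 89.5]
tcp_rot: [[1.0, 0.001, 0.003], [0.001, -1.0, 0.001], [0.003, -0.001, -1.0]]
contact_force: [-1.1, 1.3, 4.8]
gripper_width: 62.5
grasp_force: 64.9
```

```bash
python3 to.py 449 22.2 89 0
```

```text
19.2833 [487.1 197.   89.5] 0.06 62.5
roll first 0.001
then mm -38.1 174.8 0.5
```

Request:
jog_arm:
  plan:
    - [0,0,-0.005,0,0.05]
    - [0,0,-0.015,0,0.05]
    - [0,0,-0.02,0,0.05]
    - [-0.003,0.01,-0.01,0,0.05]
    - [-0.005,0.02,0,0,0.05]
    - [-0.006,0.03,0,0,0.05]
    - [-0.008,0.035,0,0,0.05]
    - [-0.006,0.03,0,0,0.05]
    - [-0.005,0.025,0,0,0.05]
    - [-0.003,0.015,0,0,0.05]
    - [-0.002,0.01,0,0,0.05]
    - [0,0,0,0,0.05]
    - [0,0,0,0,0.05]
    - [0,0,0,0,0.05]

```text
t: 20.45
ee_pos: [448.7, 22.1, 138.1]
tcp_rot: [[1.0, 0.001, 0.0], [0.001, -1.0, 0.0], [0.0, -0.0, -1.0]]
contact_force: [0.6, -0.9, -2.5]
gripper_width: 62.1
grasp_force: 66.6
```

```bash
python3 to.py 449 22.2 89.5 0
```

```text
20.45 [448.7  22.1 138.1] 0.07 62.1
roll first 0.0012
then mm 0.3 -0.1 48.6
```

Request:
jog_arm:
  plan:
    - [0,0,0.01,0,0.05]
    - [0,0,0.015,0,0.05]
    - [0,0,0.01,0,0.05]
    - [0,0,0.005,0,0.05]
    - [0,0,0.003,0,0.05]
    - [0,0,0.002,0,0.05]
    - [0,0,0.001,0,0.05]
    - [0,0,0.001,0,0.05]
    - [0,0,0.001,0,0.05]
    - [0,0,0,0,0.05]
    - [0,0,0,0,0.05]
    - [0,0,0,0,0.05]

```text
t: 21.45
ee_pos: [448.6, 21.4, 90.1]
tcp_rot: [[1.0, 0.001, 0.0], [0.001, -1.0, -0.0], [0.0, 0.0, -1.0]]
contact_force: [-0.5, -0.5, -3.1]
gripper_width: 62.1
grasp_force: 66.6
```

Request:
jog_arm:
  plan:
    - [0,0,0.0005,0,0.05]
    - [0,0,0.0005,0,0.05]
    - [0,0,0.0003,0,0.05]
    - [0,0,0,0,0.05]
    - [0,0,0,0,0.05]

```text
t: 21.87
ee_pos: [448.9, 21.5, 89.5]
tcp_rot: [[1.0, 0.001, 0.001], [0.001, -1.0, -0.0], [0.001, 0.0, -1.0]]
contact_force: [-1.8, 1.9, 10.6]
gripper_width: 62.0
grasp_force: 68.1
```

Request:
jog_arm:
  plan:
    - [0,0,0,0,0.065]
    - [0,0,0,0,0.07]
    - [0,0,0,0,0.085]
    - [0,0,0,0,0.085]
    - [0,0,0,0,0.085]
    - [0,0,0,0,0.085]
    - [0,0,-0.02,0,0.085]
    - [0,0,-0.03,0,0.085]
    - [0,0,-0.04,0,0.085]
    - [0,0,-0.04,0,0.085]
    - [0,0.03,0,0,0.085]
    - [0,0.04,0,0,0.085]
    - [0,0.04,0,0,0.085]
    - [0,0.04,0,0,0.085]
    - [0,0.023,0,0,0.085]
    - [0,0,0,0,0.085]
    - [0,0,0,0,0.085]

```text
t: 23.28
ee_pos: [448.3, -152.4, 218.4]
tcp_rot: [[1.0, -0.002, -0.0], [-0.002, -1.0, 0.0], [-0.0, -0.0, -1.0]]
contact_force: [-0.2, 0.9, -0.0]
gripper_width: 85.0
grasp_force: 0.0
```

```bash
python3 look.py w7 370 520 -250 -60 48 4; python3 - <<'E'
from h import *;import pickle
c=pickle.load(open("pics/w7.pkl","rb"));print(np.round(np.array(c["extrinsics"])[:3,3]))
im=np.load("pics/w7.npy")
cv2.imwrite("pics/w7b.png",np.hstack([ortho(im,c,370,520,-250,-60,48,2)[:,:,::-1],ortho(im,c,370,520,-100,90,10,2)[:,:,::-1]]))
E
```

```text
(23.2833, array([ 448.3, -152.4,  218.4]), -0.09, 85.0)
[ 516. -154.  353.]
```

View pics/w7b.png

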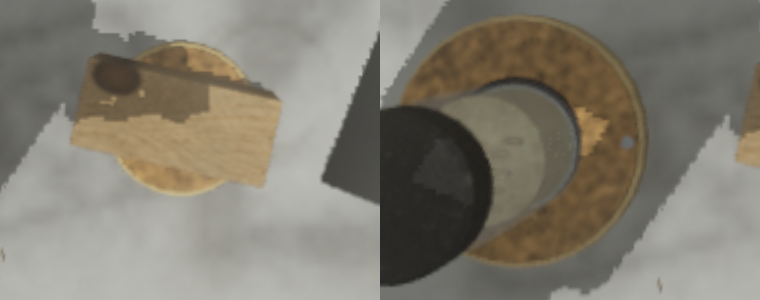

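The left panel shows the block's top centred at (177,123) px, i.e. (458.6, −148.7), yaw −12.3°, top length 98 mm. The jar stands centred on the large pad.

Request:
jog_arm:
  plan:
    - [0.0103,-0.0037,0,-0.1235,0.085]
    - [0,0,0.01,-0.1235,0.085]
    - [0,0,0.01,-0.1235,0.085]
    - [0,0,0.01,-0.1235,0.085]
    - [0,0,0.01,-0.1235,0.085]
    - [0,0,0.01,-0.1235,0.085]
    - [0,0,0.01,-0.1235,0.085]
    - [0,0,0.01,-0.1235,0.085]
    - [0,0,0.01,-0.1235,0.085]
    - [0,0,0.01,-0.1235,0.085]
    - [0,0,0.01,-0.1235,0.085]
    - [0,0,0,0,0.085]
    - [0,0,0,0,0.085]

```text
t: 24.42
ee_pos: [458.8, -146.8, 118.6]
tcp_rot: [[0.212, 0.977, -0.001], [0.977, -0.212, 0.0], [0.0, -0.001, -1.0]]
contact_force: [-0.5, 1.0, -0.5]
gripper_width: 85.3
grasp_force: 0.0
```

```bash
python3 to.py 458.6 -148.7 22 77.7
```

```text
24.4167 [ 458.8 -146.8  118.6] 77.74 85.3
roll first 0.0007
then mm -1.9 0.2 96.6
```

Request:
jog_arm:
  plan:
    - [-0.002,0,0.025,0,0.085]
    - [0,0,0.03,0,0.085]
    - [0,0,0.02,0,0.085]
    - [0,0,0.014,0,0.085]
    - [0,0,0.007,0,0.085]
    - [0,0,0,0,0.085]
    - [0,0,0,0,0.06]
    - [0,0,0,0,0.06]
    - [0,0,0,0,0.03]
    - [0,0,0,0,0.03]
    - [0,0,0,0,0.03]
    - [0,0,0,0,0.03]
    - [0,0,0,0,0.03]
    - [0,0,0,0,0.03]

```text
t: 25.58
ee_pos: [459.1, -150.0, 23.8]
tcp_rot: [[0.21, 0.978, 0.002], [0.978, -0.21, -0.001], [-0.0, 0.002, -1.0]]
contact_force: [-1.1, 2.6, 9.1]
gripper_width: 44.3
grasp_force: 61.7
```

Request:
jog_arm:
  plan:
    - [0,0,-0.01,0,0.03]
    - [0,0,-0.025,0,0.03]
    - [0,0,-0.035,0,0.03]
    - [0,0,-0.04,0,0.03]
    - [0,0,-0.04,0,0.03]
    - [0,0,-0.03,0,0.03]
    - [0,0,0,0,0.03]

```text
t: 26.17
ee_pos: [460.6, -150.7, 209.3]
tcp_rot: [[0.21, 0.978, 0.009], [0.978, -0.21, -0.004], [-0.002, 0.01, -1.0]]
contact_force: [0.6, -0.5, -0.8]
gripper_width: 44.3
grasp_force: 61.4
```

```bash
python3 to.py 486 194 22 79.9; python3 look.py w8 390 540 -250 -60 10 2
```

```text
26.1667 [ 460.6 -150.7  209.3] 77.87 44.3
roll first -0.0354
then mm 343.8 -35.4 187.3
(26.1667, array([ 460.6, -150.7,  209.3]), 77.87, 44.3)
```

View pics/w8.png

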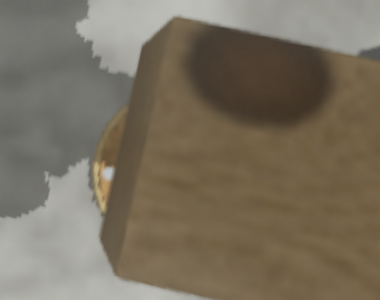

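The block hangs straight in the jaws; only a sliver of the small pad shows, around (105,170). I'm taking the long pad's centre from both plan views: (482.5, 194), yaw −10.2°. Carrying it there.

Request:
jog_arm:
  plan:
    - [0,0,0,-0.034,0.03]
    - [0.02,-0.0024,0,0,0.03]
    - [0.035,-0.004,0,0,0.03]
    - [0.035,-0.004,0,0,0.03]
    - [0.035,-0.004,0,0,0.03]
    - [0.035,-0.004,0,0,0.03]
    - [0.035,-0.004,0,0,0.03]
    - [0.035,-0.004,0,0,0.03]
    - [0.035,-0.004,0,0,0.03]
    - [0.035,-0.004,0,0,0.03]
    - [0.03,-0.004,0,0,0.03]
    - [0.012,-0.001,0.03,0,0.03]
    - [0,0,0.03,0,0.03]
    - [0,0,0.03,0,0.03]
    - [0,0,0.03,0,0.03]
    - [0,0,0,0,0.03]
    - [0,0,0,0,0.03]

```text
t: 27.63
ee_pos: [478.9, 193.4, 81.6]
tcp_rot: [[0.177, 0.984, -0.004], [0.984, -0.177, -0.001], [-0.002, -0.004, -1.0]]
contact_force: [0.8, -0.4, 0.6]
gripper_width: 44.2
grasp_force: 61.6
```

```bash
python3 to.py 482.4 192.8 24 79.8
```

```text
27.6333 [478.9 193.4  81.6] 79.82 44.2
roll first 0.0003
then mm 0.0 3.6 57.6
```

Request:
jog_arm:
  plan:
    - [0,0.0035,0.02,0,0.03]
    - [0,0,0.015,0,0.03]
    - [0,0,0.01,0,0.03]
    - [0,0,0.006,0,0.03]
    - [0,0,0.003,0,0.03]
    - [0,0,0.001,0,0.03]
    - [0,0,0,0,0.03]
    - [0,0,0,0,0.03]

```text
t: 28.3
ee_pos: [483.9, 193.3, 28.3]
tcp_rot: [[0.177, 0.984, 0.001], [0.984, -0.177, 0.0], [0.0, 0.001, -1.0]]
contact_force: [-0.0, -0.5, -1.3]
gripper_width: 44.2
grasp_force: 61.7
```

Request:
jog_arm:
  plan:
    - [0,-0.001,0.002,0,0.03]
    - [0,0,0.0015,0,0.03]
    - [0,0,0.0005,0,0.03]
    - [0,0,0,0,0.03]
    - [0,0,0,0,0.03]

```text
t: 28.72
ee_pos: [482.5, 193.4, 23.8]
tcp_rot: [[0.176, 0.984, -0.0], [0.984, -0.176, 0.0], [-0.0, -0.0, -1.0]]
contact_force: [-2.7, 0.4, 4.3]
gripper_width: 44.0
grasp_force: 62.1
```

Request:
jog_arm:
  plan:
    - [0,0,0,0,0.05]
    - [0,0,0,0,0.06]
    - [0,0,0,0,0.085]
    - [0,0,0,0,0.085]
    - [0,0,0,0,0.085]
    - [0,0,0,0,0.085]
    - [0,0,-0.02,0,0.085]
    - [0,0,-0.035,0,0.085]
    - [0,0,-0.04,0,0.085]
    - [0,0,-0.04,0,0.085]
    - [0,0,-0.04,0,0.085]
    - [0,0,-0.025,0.11,0.085]
    - [0,0,0,0.12,0.085]
    - [0,0,0,0.12,0.085]
    - [0,0,0,0.12,0.085]
    - [0,0,0,0.12,0.085]
    - [0,0,0,0.12,0.085]
    - [0,0,0,0.12,0.085]
    - [0,0,0,0.12,0.085]
    - [0,0,0,0.12,0.085]

```text
t: 30.38
ee_pos: [482.4, 193.3, 223.6]
tcp_rot: [[0.95, 0.312, -0.0], [0.312, -0.95, -0.0], [-0.0, -0.0, -1.0]]
contact_force: [0.5, -0.1, -0.6]
gripper_width: 85.1
grasp_force: 0.0
```

Request:
jog_arm:
  plan:
    - [0,0,0,0.12,0.085]
    - [0,0,0,0.12,0.085]
    - [0,0,0,0.08,0.085]
    - [0,0,0,0,0.085]
    - [0,0,0,0,0.085]

```text
t: 30.8
ee_pos: [482.5, 193.3, 223.6]
tcp_rot: [[1.0, 0.006, -0.0], [0.006, -1.0, -0.0], [-0.0, 0.0, -1.0]]
contact_force: [0.0, 0.2, 1.1]
gripper_width: 85.1
grasp_force: 0.0
```

```bash
python3 look.py w9 410 560 100 290 10 2; python3 to.py 449 -225 240 0; python3 - <<'E'
from h import *;import pickle
c=pickle.load(open("pics/w9.pkl","rb"));im=np.load("pics/w9.npy")
cv2.imwrite("pics/w9b.png",np.hstack([ortho(im,c,410,560,100,290,z,2)[:,:,::-1] for z in(48,10)]))
E
```

```text
(30.8, array([482.5, 193.3, 223.6]), 0.35, 85.1)
30.85 [482.5 193.3 223.6] 0.36 84.8
roll first 0.0063
then mm -33.5 418.3 -16.4
```

View pics/w9b.png

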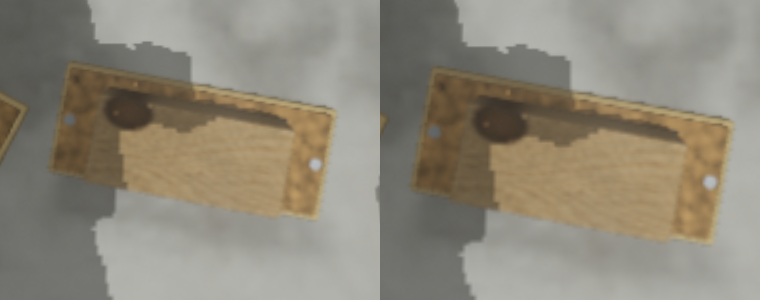

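The block (z=48 panel, centre (190,156) px) lies centred on and parallel to the long pad (centre (192,155)). Now a view of the small pad and the saw.

Request:
jog_arm:
  plan:
    - [-0.002,0.02,0,0.006,0.085]
    - [-0.003,0.04,0,0,0.085]
    - [-0.003,0.04,0,0,0.085]
    - [-0.003,0.04,0,0,0.085]
    - [-0.003,0.04,0,0,0.085]
    - [-0.003,0.04,0,0,0.085]
    - [-0.003,0.04,0,0,0.085]
    - [-0.003,0.04,0,0,0.085]
    - [-0.003,0.04,0,0,0.085]
    - [-0.003,0.04,0,0,0.085]
    - [-0.003,0.04,0,0,0.085]
    - [0,0,0,0,0.085]
    - [0,0,0,0,0.085]
    - [0,0,0,0,0.085]

```text
t: 32.02
ee_pos: [449.4, -226.2, 223.5]
tcp_rot: [[1.0, -0.002, -0.0], [-0.002, -1.0, 0.001], [-0.0, -0.001, -1.0]]
contact_force: [0.3, 0.7, -0.7]
gripper_width: 84.8
grasp_force: 0.0
```

```bash
python3 look.py w10 370 520 -350 -90 10 3;  python3 to.py 445.3 -300.4 14 0
```

```text
(32.0167, array([ 449.4, -226.2,  223.5]), -0.1, 84.8)
32.0667 [ 449.5 -225.7  223.5] -0.05 85.2
roll first -0.0009
then mm -4.2 74.7 209.5
```

View pics/w10.png

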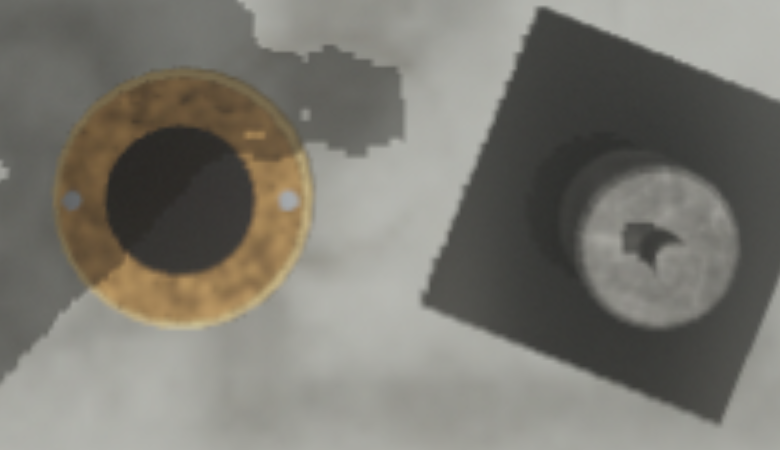

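The small pad's painted disc is centred at (180,200) px and its rim at (183,198), i.e. (453.5, −150.5). The saw stands on the mat at about (445, −301), as released. Gripping it.

Request:
jog_arm:
  plan:
    - [-0.002,0.037,0,0,0.085]
    - [-0.002,0.038,0.015,0,0.085]
    - [0,0,0.035,0,0.085]
    - [0,0,0.04,0,0.085]
    - [0,0,0.04,0,0.085]
    - [0,0,0.035,0,0.085]
    - [0,0,0.025,0,0.085]
    - [0,0,0.014,0,0.085]
    - [0,0,0.005,0,0.085]
    - [0,0,0,0,0.085]
    - [0,0,0,0,0.06]
    - [0,0,0,0,0.06]
    - [0,0,0,0,0.03]
    - [0,0,0,0,0.03]
    - [0,0,0,0,0.03]
    - [0,0,0,0,0.03]
    - [0,0,0,0,0.03]
    - [0,0,0,0,0.03]

```text
t: 33.57
ee_pos: [445.9, -301.8, 16.1]
tcp_rot: [[1.0, -0.003, 0.002], [-0.003, -1.0, -0.001], [0.002, 0.001, -1.0]]
contact_force: [-1.0, 3.6, 9.1]
gripper_width: 48.1
grasp_force: 61.4
```

Request:
jog_arm:
  plan:
    - [0,0,-0.01,0,0.03]
    - [0,0,-0.025,0,0.03]
    - [0,0,-0.025,0,0.03]
    - [0.001,-0.02,-0.01,0,0.03]
    - [0.002,-0.035,0,0,0.03]
    - [0.002,-0.04,0,0,0.03]
    - [0.002,-0.035,0,0,0.03]
    - [0.001,-0.02,0,0,0.03]
    - [0,0,0,0,0.03]
    - [0,0,0,0,0.03]
    - [0,0,0,0,0.03]

```text
t: 34.48
ee_pos: [454.0, -152.1, 85.3]
tcp_rot: [[1.0, -0.003, 0.001], [-0.003, -1.0, -0.001], [0.001, 0.001, -1.0]]
contact_force: [0.1, -1.3, -1.7]
gripper_width: 48.3
grasp_force: 62.5
```

```bash
python3 to.py 453.5 -150.5 21.5 0
```

```text
34.4833 [ 454.  -152.1   85.3] -0.15 48.3
roll first -0.0026
then mm -0.5 -1.6 63.8
```

Request:
jog_arm:
  plan:
    - [0,-0.0016,0.02,0,0.03]
    - [0,0,0.02,0,0.03]
    - [0,0,0.012,0,0.03]
    - [0,0,0.006,0,0.03]
    - [0,0,0.003,0,0.03]
    - [0,0,0.001,0,0.03]
    - [0,0,0,0,0.03]
    - [0,0,0,0,0.03]

```text
t: 35.15
ee_pos: [454.2, -150.6, 23.3]
tcp_rot: [[1.0, -0.003, 0.001], [-0.003, -1.0, -0.001], [0.001, 0.001, -1.0]]
contact_force: [0.3, 0.5, -2.2]
gripper_width: 48.1
grasp_force: 62.6
```

Another 0.7 mm down, then release, back off and look at the whole row from above.

Request:
jog_arm:
  plan:
    - [0,0,0.0004,0,0.03]
    - [0,0,0.0003,0,0.03]
    - [0,0,0,0,0.03]
    - [0,0,0,0,0.05]
    - [0,0,0,0,0.06]
    - [0,0,0,0,0.085]
    - [0,0,0,0,0.085]
    - [0,0,0,0,0.085]
    - [0,0,0,0,0.085]
    - [0,0,-0.02,0,0.085]
    - [0,0,-0.04,0,0.085]
    - [0,0,-0.04,0,0.085]
    - [0,0,-0.04,0,0.085]
    - [0,0,-0.04,0,0.085]
    - [0,0,-0.02,0,0.085]
    - [0,0,0,0,0.085]
    - [0,0,0,0,0.085]
    - [0,0,0,0,0.085]

```text
t: 36.65
ee_pos: [453.2, -149.7, 220.9]
tcp_rot: [[1.0, -0.003, -0.001], [-0.003, -1.0, 0.001], [-0.001, -0.001, -1.0]]
contact_force: [-0.2, -0.3, 0.0]
gripper_width: 84.9
grasp_force: 0.0
```

```bash
python3 look.py w11 370 520 -250 -60 10 2; python3 - <<'E'
from h import *
a=cv2.imread("pics/w11.png");t=camera("top")[170:260,80:420,::-1]
t=cv2.resize(t,(748,198),interpolation=cv2.INTER_CUBIC);o=np.zeros((500,748,3),np.uint8);o[:300,:380]=a;o[302:]=t;cv2.imwrite("pics/w11b.png",o)
E
```

```text
(36.65, array([ 453.2, -149.7,  220.9]), -0.16, 84.9)
```

View pics/w11b.png

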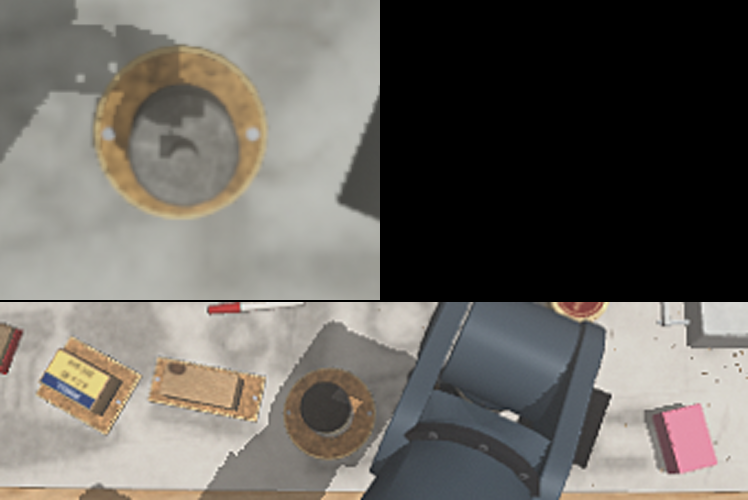

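The saw stands on the small pad: pad centre (181,131) px, saw base about (184,135) px at 2 px/mm, so within about 2 mm. In the top view the carton, block and jar are on their pads.

```bash
python3 -c "
from bench import *
print(finish_job())"
```

```text
the job is handed in; nothing more can be done
None
```

The job is handed in: by my camera checks all four things stand upright within about 3 mm of their pads' centres, the mat is empty and the wax tin untouched, at about 37 s on the clock; no verdict came back.

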